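# Knock the stuck medal out of its holding block

### The arm

A 7-joint arm with a two-finger parallel gripper is mounted at the origin on the work surface. World frame = base frame: x ahead of the robot, y to its left, z up, the work surface at z = 0. Lengths are in m, angles in rad, forces in N, time in s.
With the tool pointing down it reaches from about 0.35 to 0.9 m from the base axis. Payload 19.9 kg.
Tool frame: the origin (TCP) lies between the finger pads; the fingertips stand 19 mm ahead of it and the grasp point (between the pads) is the TCP; z points along the fingers, y is the line along which they close (so a half turn about z gives the same grasp; the last joint's range is limited). The gripper opens to 94 mm and grips with 3 to 60 N. Pads are 16 mm wide; open, the fingers measure 119 mm over their backs; the gripper's body (75 mm by 177 mm) begins 78 mm behind the grasp point.
Start: joints at [-1.321, 0.417, -0.01, 1.614, 0.005, 1.111, -0.053], TCP at [0.179, 0.599, 0.224] pointing down, gripper open.
Joint ranges: [-2.81, 2.81], [-0.39, 2.02], [-1.27, 1.25], [0.06, 2.57], [-1.19, 4.33], [0.19, 2], [-2.82, 2.82]. Speed limits (rad/s): [1.89, 1.89, 2.39, 2.39, 3.01, 3.01, 3.01].

### API

Orientations are given as a 3x3 rotation matrix whose columns are the frame's x, y, z axes.
In Python, from rig import robot gives the robot as it stands. Calls block until the motion is done:
- robot.move_ptp(position, orientation): joint-space move of the TCP to a pose.
- robot.move_linear(position, velocity=0.15, frame=None, threshold=None): straight line of the TCP; frame=None keeps the orientation; velocity is the mean speed in m/s. With threshold (N) it stops when the force on the tool has changed by that much, and returns True; else False.
- robot.goto_joints(angles): joint-space move.
- robot.gripper_to(opening): finger opening in m; the grip force is fixed at half the most; returns when the fingers have stopped.
- robot.pause(seconds).
- robot.ik(position, orientation): joint angles nearest the present ones, or None.
- robot.get_state(): the state.
- robot.grab_frame(name): name is "scene" or "top"; returns the picture (400x640x3 uint8, red, green, blue); there is no depth.
- robot.camera_info(name): a dict with "fx", "fy", "cx", "cy" (pixels), "dist" ([k1, k2, p1, p2, k3] as OpenCV has them; the pictures are not rectified), "rvec" (rotation vector, rad) and "tvec" (3), from world to camera coordinates, as OpenCV has them. Camera axes: x right, y down, z forward; pixel columns grow to the right and rows downward; lengths in m; the calibration is good to about 2 mm. A picture is of the moment at which its call begins. camera_info takes no time and is no camera call.
A pose or a line that the arm cannot do raises robot.PlanningError and nothing moves.
- robot.sign_off(): hands the job in; it is judged then, once.
The state is a dict: "time": time; "qpos": joint angles; "joint_vel": joint speeds; "effort": joint torques, N m; "ee_pos": TCP position; "tool_rot": TCP orientation; "force": force on the tool from outside, world axes, zero at the start; "moment": the same for the moment, N m; "opening": finger opening in m; "grasp_force": force on a finger pad.
Only numpy, scipy, OpenCV 4.12 (cv2) and the standard library are available. Lean on these libraries where they do the work, as an engineer would, in place of code of your own. Each camera call takes 0.05 s, during which the arm holds its last target. There are 200 camera calls.

### The job

A copper medal is stuck in the square wooden engraving block, which is clamped face down on its knock-out stand. Take the blunt drift with the straight handle from the tool rack and push it down through the hole in the back of the square block so that the medal drops out onto the stand's base, then leave the drift standing upright in the hole with its collar down on the block. Leave the medal in the round block where it is.

Things in the scene. Friction and masses are not known exactly. Their poses are not given: they have to be found in the camera images.
- block_square: Square wooden block, 96 x 96 x 40 mm, fixed on a steel stand (110 x 96 mm). Origin: on the table under its centre, z up. Its flat top (back) is 90 mm above the table; a 30 mm round hole goes down the middle through the 18 mm thick back into a 48 mm pocket, open below. Cork catch floor 10 mm above the table. Beside it a 100 mm round block on a like stand: not to be used.
- drift: Blunt drift, 150 g, upright in a rack (top 60 mm high; 3 holes in a row, 60 mm apart) with two tools with pear or cone handles. Origin: lower tip, z up. Upward: steel shaft 14 mm wide, 45 long; collar 40 wide, 5 thick, resting on the rack; straight wood handle with flat steel cap, 30 wide, 50 long. At the start x runs along the row: close the fingers along y.
- medal: Copper disc, 44 mm wide, 6 thick, 75 g, in the square block's pocket just under its back. Origin: centre of its underside, 64 mm above the table at first. Four spring catches under its edge hold it; pushing it down 11 to 17 mm (10 to 20 N) frees it, and it drops on the cork. That is some 10 mm before the drift's collar meets the block.
- medal_round: The same kind of medal in the round block, which has the same hole; it must stay there. Origin: centre of its underside.
Mind the look-alikes: they are no part of the job. What is shaped like the medal but blue or grey is not meant.

How it is judged:
By the outcome, as a careful person would: the job done as asked, in the order asked, and still so for the second after the job is handed in, with the robot touching nothing.
It also fails if it takes over 43 s, if anything falls off the work surface, if the arm or the gripper's body presses on something with over 40 N, if the wrist force passes 120 N, or if a joint passes its speed limit or range.

## Working session

There is one attempt and no reset: what is moved stays moved. The work goes in short steps, each a Python script; the robot and the scene stay as the last script left them, time stands still between calls to the robot, and variables do not carry over. Pictures are saved under pics/ and viewed, at most 10 in all, crops included, and the job is handed in when it is done.

```bash
mkdir -p pics; python3 - <<'E'
from rig import robot
import cv2
for n in("scene","top"):
    cv2.imwrite(f"pics/{n}0.png",robot.grab_frame(n)[:,:,::-1]); print(robot.camera_info(n))
print(robot.get_state()["tool_rot"],robot.get_state()["time"])
E
```

```text
{'fx': 458.00640729316, 'fy': 458.00640729316, 'cx': 322.28194288533143, 'cy': 201.05027879311766, 'dist': array([-0.13660686,  0.        ,  0.        ,  0.        ,  0.        ]), 'rvec': array([ 1.23581744,  2.17698055, -1.05828942]), 'tvec': array([ 0.29842346, -0.25986981,  1.38802262])}
{'fx': 405.5371301839207, 'fy': 405.5371301839207, 'cx': 309.969880526599, 'cy': 199.09400241402034, 'dist': array([-0.04528476,  0.        ,  0.        ,  0.        ,  0.        ]), 'rvec': array([ 2.12078848, -2.13295882,  0.18279553]), 'tvec': array([0.01834972, 0.61152862, 0.8055972 ])}
[[-9.58032067e-01  2.86660948e-01 -2.42197205e-04]
 [ 2.86661039e-01  9.58031454e-01 -1.08747100e-03]
 [-7.97029260e-05 -1.11126059e-03 -9.99999379e-01]] 0.1
```

View pics/scene0.png

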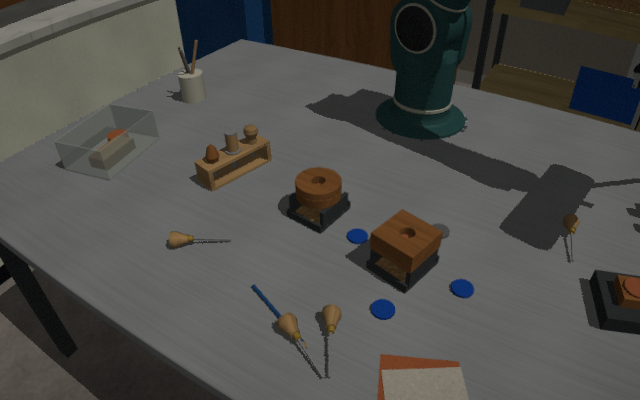

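View pics/top0.png

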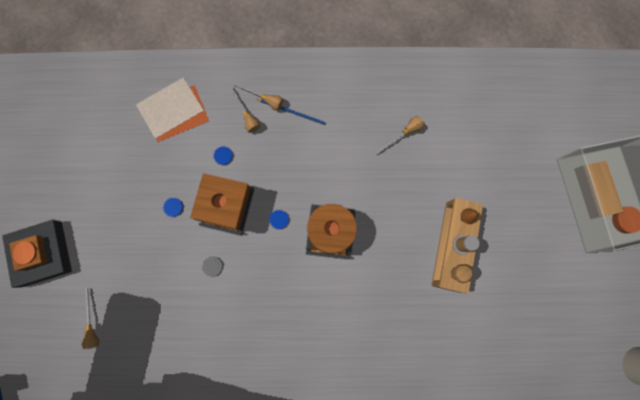

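The rack tools in the top view are at (470,215), (470,243) and (462,273). The middle one has a straight handle and a grey cap, so it fits the description; the other two look like a pear and a cone. The square block's hole is near (223,201). The round block, at (332,229), is not to be used. I'll confirm with an enlarged crop.

```bash
cat > h.py <<'E'
import cv2, numpy as np
from rig import robot
def ray(n,uv,z):
    c=robot.camera_info(n);K=np.array([[c["fx"],0,c["cx"]],[0,c["fy"],c["cy"]],[0,0,1]])
    R=cv2.Rodrigues(c["rvec"])[0]; p=cv2.undistortPoints(np.array([[uv]],float),K,c["dist"])[0,0]
    d=R.T@np.array([p[0],p[1],1]); o=-R.T@c["tvec"]; return o+d*(z-o[2])/d[2]
def proj(n,P):
    c=robot.camera_info(n);K=np.array([[c["fx"],0,c["cx"]],[0,c["fy"],c["cy"]],[0,0,1]])
    return cv2.projectPoints(np.array(P,float).reshape(-1,3),c["rvec"],c["tvec"],K,c["dist"])[0][:,0]
E
python3 - <<'E'
from h import *
print("cap",ray("top",(472,243),.115),ray("scene",(231,134),.115))
print("hole",ray("top",(223,201),.09),ray("scene",(408,233),.09))
print("round",ray("top",(332,229),.09))
print("rackends tools",ray("top",(470,215),.1),ray("top",(462,273),.1))
t=cv2.imread("pics/top0.png");s=cv2.imread("pics/scene0.png")
f=lambda im,x,y,w,h:cv2.resize(im[y:y+h,x:x+w],(400,300),interpolation=cv2.INTER_CUBIC)
cv2.imwrite("pics/crop1.png",np.vstack([np.hstack([f(t,400,190,133,100),f(t,160,150,133,100)]),np.hstack([f(s,180,115,100,75),f(s,355,200,100,75)])]))
E
```

```text
cap [ 0.51225193 -0.29947718  0.115     ] [ 0.52246901 -0.28694792  0.115     ]
hole [0.60238752 0.19169876 0.09      ] [0.60689369 0.2037158  0.09      ]
round [ 0.54408062 -0.02913923  0.09      ]
rackends tools [ 0.56912438 -0.30543242  0.1       ] [ 0.4549758 -0.2815294  0.1      ]
```

View pics/crop1.png

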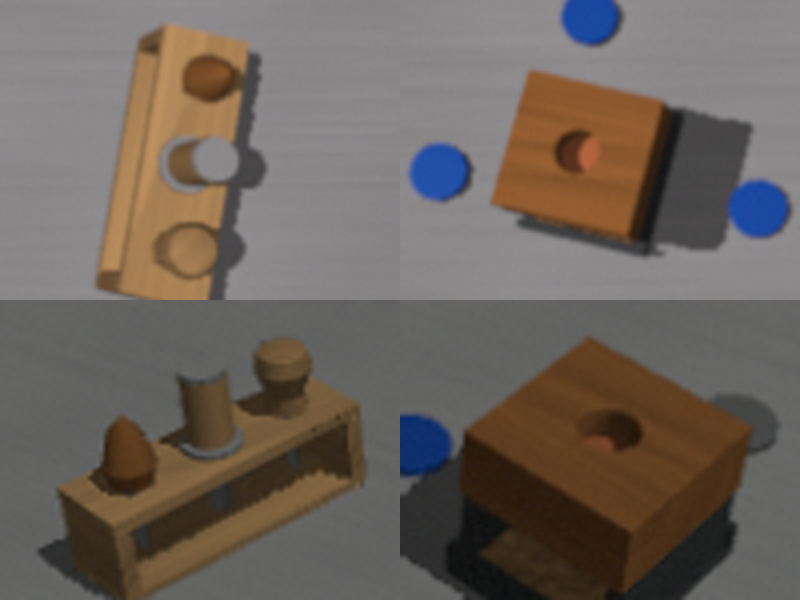

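The crop confirms it: the middle tool is the straight cylinder with a flat steel cap, at top (472,243) and scene (231,133). Its neighbours have pear and cone handles. Copper shows in the square block's hole at top (219.5,200.7) and scene (407.5,232.5). Next I'll refine both positions by least squares over the two views.

```bash
python3 - <<'E'
from h import *
from scipy.optimize import least_squares
T=lambda x,y,ox,oy:(ox+x/3.0075,oy+y/3.0)
S=lambda x,y,ox,oy:(ox+x/4,oy+y/4)
# square block: top corners ordered + hole
ct=[T(x-400,y,160,150) for x,y in[(530,70),(668,100),(632,238),(492,205),(578,152)]]
cs=[S(x-400,y-300,355,200) for x,y in[(590,338),(750,430),(625,533),(465,434),(610,430)]]
W=np.array([ray("top",u,.09) for u in ct]); print("top corners",W[:,:2].round(4).tolist(),"edges",[np.linalg.norm(W[i]-W[(i+1)%4]).round(4) for i in range(4)])
V=np.array([ray("scene",u,.09) for u in cs]); print("scene",V[:,:2].round(4).tolist(),"edges",[np.linalg.norm(V[i]-V[(i+1)%4]).round(4) for i in range(4)])
print("centers",W[:4].mean(0),W[4],V[:4].mean(0),V[4])
# drift
a=[ray("top",T(217,160,400,190),.115),ray("top",T(187,163,400,190),.065),ray("scene",S(203,72,180,115),.115),ray("scene",S(211,138,180,115),.065)]
print("drift",np.round(a,4).tolist())
for p,q in[((165,25),(115,290)),((248,45),(210,300))]:
    d=ray("top",T(*q,400,190),.06)-ray("top",T(*p,400,190),.06); print("row yaw",np.arctan2(-d[1],-d[0]))
E
```

```text
top corners [[0.6606, 0.2347], [0.6388, 0.1392], [0.5444, 0.1613], [0.5672, 0.2566], [0.6031, 0.1995]] edges [np.float64(0.0979), np.float64(0.0969), np.float64(0.0979), np.float64(0.096)]
scene [[0.5488, 0.1676], [0.5731, 0.2592], [0.6646, 0.2342], [0.6425, 0.1454], [0.6061, 0.2024]] edges [np.float64(0.0948), np.float64(0.0948), np.float64(0.0915), np.float64(0.0963)]
centers [0.60274475 0.19793077 0.09      ] [0.60312397 0.19952981 0.09      ] [0.60724586 0.20158986 0.09      ] [0.60608775 0.20237205 0.09      ]
drift [[0.5116, -0.2997, 0.115], [0.513, -0.2985, 0.065], [0.5191, -0.2906, 0.115], [0.5155, -0.2954, 0.065]]
row yaw -0.24686046251247723
row yaw -0.2210138242704758
```

```bash
cat >> h.py <<'E'
def rot(a): # closing axis y at angle such that y=(-sin a,cos a)
    y=np.array([-np.sin(a),np.cos(a),0]);z=np.array([0,0,-1.]);return np.column_stack([np.cross(y,z),y,z])
def st(*m):
    s=robot.get_state();print(*m,"t",round(s["time"],2),"tcp",s["ee_pos"].round(4),"F",np.round(s["force"],1),"op",round(s["opening"],4),"g",np.round(s["grasp_force"],1))
E
python3 - <<'E'
from h import *
print(proj("scene",[[0,0,0],[0.1,0,.3]]),ray("scene",(420,120),0))
R=rot(-.234)
robot.move_ptp([.514,-.298,.21],R); st()
robot.move_linear([.514,-.298,.092],.12); st()
robot.gripper_to(0.0); st()
robot.move_linear([.514,-.298,.24],.12); st()
for n in("scene","top"): cv2.imwrite(f"pics/{n}1.png",robot.grab_frame(n)[:,:,::-1])
s=cv2.imread("pics/scene1.png");t=cv2.imread("pics/top1.png")
cv2.imwrite("pics/v1.png",np.hstack([cv2.resize(s[60:210,150:300],(400,400)),cv2.resize(t[150:300,400:550],(400,400))]))
print(proj("scene",[.514,-.298,.24]),proj("scene",[.514,-.298,.168]))
E
```

```text
[[419.6595342  116.25300449]
 [418.13844223  27.76602329]] [0.02215278 0.00971384 0.        ]
t 3.44 tcp [ 0.5144 -0.2974  0.2099] F [0.2 0.8 0.5] op 0.0942 g 0.0
t 4.58 tcp [ 0.5143 -0.2982  0.0927] F [ 0.2 -2.   0.8] op 0.0939 g 0.0
t 5.58 tcp [ 0.514  -0.2981  0.092 ] F [-0.3 -0.4  0.3] op 0.0296 g 30.0
t 6.97 tcp [ 0.5138 -0.2978  0.2394] F [ 0.7 -0.2 -0.9] op 0.0297 g 30.0
[[222.91878715  83.17326882]] [[226.93906034 111.64916811]]
```

View pics/v1.png

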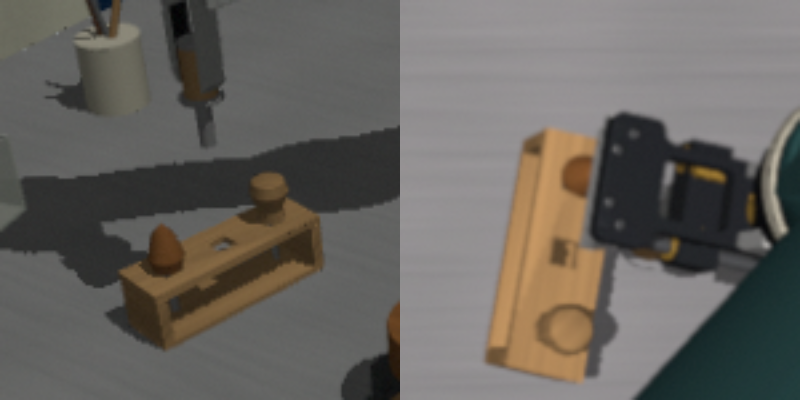

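The drift is gripped upright with its tip at scene (228,113), within about 1 px of the prediction. Next I'll carry it over the hole and check the alignment.

```bash
python3 - <<'E'
from h import *
robot.move_ptp([.6035,.199,.24],rot(.2)); st()
robot.move_linear([.6035,.199,.172],.12); st()
s=robot.grab_frame("scene")[:,:,::-1];t=robot.grab_frame("top")[:,:,::-1]
cv2.imwrite("pics/v2.png",np.hstack([cv2.resize(s[160:280,350:470],(400,400)),cv2.resize(t[140:260,160:280],(400,400))]))
print(proj("scene",[[.6035,.199,.1],[.6035,.199,.09]]))
E
```

```text
t 8.9 tcp [0.6038 0.1975 0.2402] F [ 1.  -0.2 -1.6] op 0.0293 g 30.0
t 9.62 tcp [0.6039 0.1988 0.1726] F [ 0.4  0.5 -0.3] op 0.0297 g 30.0
[[406.94872887 227.05697496]
 [406.36931439 231.07396731]]
```

View pics/v2.png

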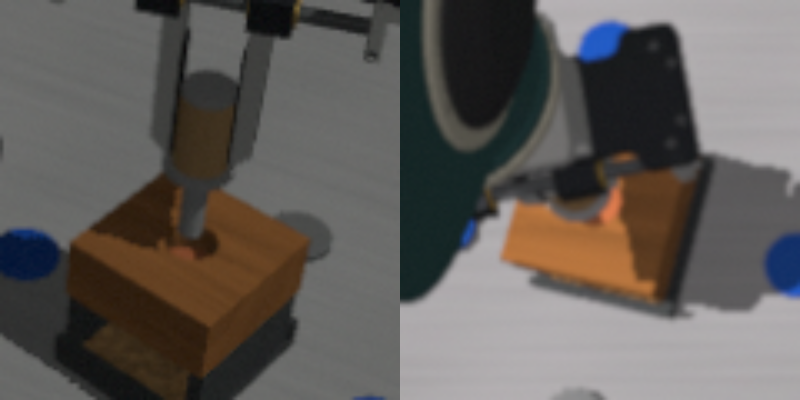

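The tip is at scene (407.6,230), over the hole at (407.5,232.5). It is centred to about 3 mm, with 8 mm of clearance, and upright. Now I'll descend.

```bash
python3 - <<'E'
from h import *
x=[.6035,.199]
print(robot.move_linear(x+[.150],.06,threshold=6)); st("in hole")
if abs(robot.get_state()["ee_pos"][2]-.150)<.003:
    for z in(.14,.135,.13,.126,.122,.119):
        h=robot.move_linear(x+[z],.03,threshold=28); st(z,h)
        if h: break
E
```

```text
False
in hole t 10.23 tcp [0.6035 0.1989 0.1498] F [ 0.7  0.4 -1. ] op 0.0299 g 30.0
0.14 False t 10.72 tcp [0.6043 0.1991 0.1406] F [2.7 0.5 4.6] op 0.0292 g 30.0
0.135 False t 11.03 tcp [0.6031 0.199  0.1346] F [ 0.8 -0.9 -1.7] op 0.0294 g 30.0
0.13 False t 11.35 tcp [0.6033 0.1989 0.1297] F [-0.2  0.4 -1.4] op 0.0297 g 30.0
0.126 False t 11.63 tcp [0.6034 0.199  0.1258] F [-0.7 -0.7 -1.7] op 0.0295 g 30.0
0.122 False t 11.92 tcp [0.6035 0.199  0.1219] F [-0.6  0.2 -1. ] op 0.0297 g 30.0
0.119 False t 12.17 tcp [0.6045 0.1992 0.1204] F [-1.5  0.3 17.7] op 0.0294 g 30.0
```

```bash
python3 - <<'E'
from h import *
robot.gripper_to(.07); st()
robot.move_linear([.6035,.199,.25],.12)
robot.move_ptp([.45,.45,.28],rot(.6)); st()
s=robot.grab_frame("scene")[:,:,::-1];t=robot.grab_frame("top")[:,:,::-1]
cv2.imwrite("pics/v3.png",np.hstack([cv2.resize(s[180:300,350:470],(400,400),interpolation=2),cv2.resize(t[140:260,160:280],(400,400),interpolation=2)]))
E
```

```text
t 12.95 tcp [0.6035 0.199  0.119 ] F [-0.6  0.5 -0.7] op 0.0697 g 0.0
t 15.32 tcp [0.4512 0.4484 0.28  ] F [-0.1 -1.3  0. ] op 0.07 g 0.0
```

View pics/v3.png

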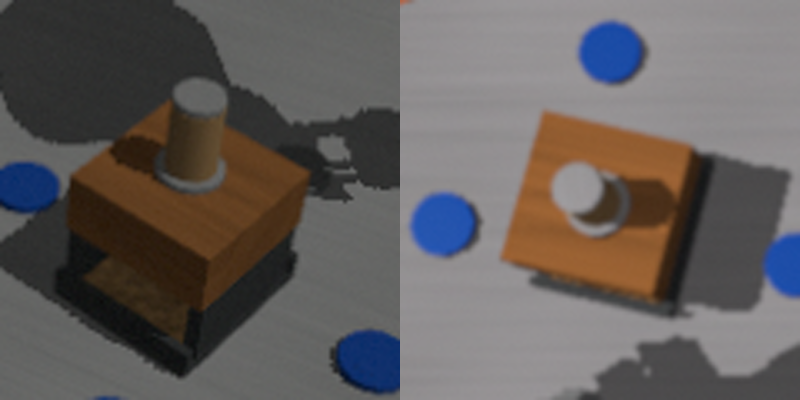

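The drift stands upright with its collar flat on the block (cap at crop (200,95) left, collar at (190,170)). The medal isn't visible through the stand opening, so I'll check where its rim should appear.

```bash
python3 - <<'E'
from h import *
a=np.linspace(0,2*np.pi,24,endpoint=False)
s=robot.grab_frame("scene")[:,:,::-1].copy()
im=cv2.resize(s[180:300,350:470],(600,600),interpolation=2)
im=cv2.convertScaleAbs(im,alpha=2.2); raw=im.copy()
for zc,col in((.016,(0,255,0)),(.064,(255,0,255))):
    for x,y in proj("scene",[[.6055+.022*np.cos(t),.2015+.022*np.sin(t),zc] for t in a]):
        cv2.circle(im,(int((x-350)*5),int((y-180)*5)),2,col,-1)
cv2.imwrite("pics/v4.png",cv2.resize(np.hstack([im,raw])[200:],(800,267)))
E
```

```text
(no output)
```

View pics/v4.png

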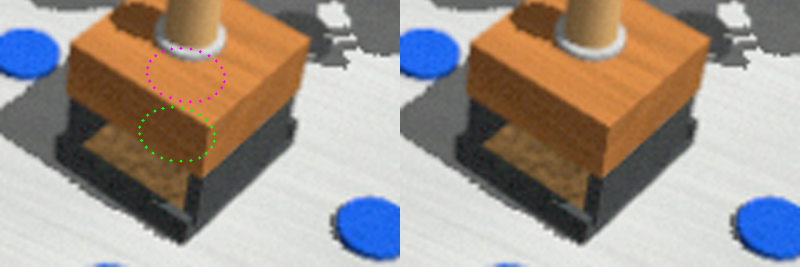

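```bash
python3 - <<'E'
from h import *
a=cv2.imread("pics/scene0.png"); b=robot.grab_frame("scene")[:,:,::-1]
d=np.abs(a.astype(int)-b).max(2)
print(d[245:285,366:412:1][::2,::2])
c=lambda v,u:(a[v,u].tolist(),b[v,u].tolist())
w=np.argwhere(d[240:285,366:412]>14)+[240,366]; print([(int(u),int(v),*c(v,u)) for v,u in w][:25])
E
```

```text
[[2 1 3 3 1 1 2 3 4 2 2 3 1 1 1 1 1 2 1 1 1 1 2]
 [4 3 2 5 1 1 4 5 2 6 3 5 4 3 3 1 2 5 1 1 1 4 4]
 [2 2 2 2 3 2 2 7 3 5 1 1 1 2 1 2 2 1 3 2 2 1 1]
 [3 1 2 2 3 6 5 4 1 5 2 4 3 1 2 4 2 2 1 2 3 1 2]
 [1 2 3 4 3 2 3 2 3 2 3 3 3 5 2 1 8 4 1 4 0 1 2]
 [3 2 1 3 4 1 1 1 2 3 3 4 5 2 0 7 1 2 1 3 1 0 1]
 [3 3 2 3 4 3 1 2 3 1 5 2 2 2 2 4 2 2 4 2 3 8 2]
 [1 1 6 2 4 3 6 0 4 4 1 3 3 2 3 1 7 1 2 3 6 2 5]
 [2 2 1 3 3 5 4 5 2 1 2 2 1 5 1 1 1 4 3 5 2 6 2]
 [2 5 5 5 0 1 0 4 2 3 4 4 2 3 3 1 1 4 3 3 1 3 3]
 [3 2 7 3 5 3 2 6 1 3 2 1 3 1 2 3 4 2 6 3 5 3 3]
 [2 4 3 2 1 1 4 2 2 5 3 1 1 8 2 1 1 4 3 2 4 6 1]
 [1 1 2 3 4 6 6 2 2 4 2 3 1 2 4 2 4 2 4 0 2 2 1]
 [4 1 1 3 4 2 2 5 3 1 2 3 3 2 3 1 3 1 4 3 3 2 3]
 [3 2 1 1 1 6 2 4 2 3 2 3 1 1 2 2 2 1 2 1 2 5 1]
 [1 3 2 2 2 3 3 5 3 4 5 3 1 8 6 4 2 3 3 6 2 6 5]
 [1 3 1 1 2 2 1 2 5 6 4 1 2 7 4 3 3 3 2 4 3 3 3]
 [2 1 2 2 1 3 2 1 3 2 6 6 3 5 1 4 1 2 4 4 5 4 4]
 [2 1 3 1 1 3 1 2 1 2 2 1 6 1 3 5 1 3 2 2 2 3 1]
 [1 3 1 1 1 1 1 1 2 1 0 1 1 2 6 2 1 1 4 2 2 5 2]]
[]
```

The dropped medal would be all but hidden from both cameras, so the pictures are inconclusive. The forces (push, release, then none until the collar seated) suggest it fell. There's plenty of time, so I'll lift the drift and look through the hole, then reseat it.

```bash
python3 - <<'E'
from h import *
x=[.6035,.199]
robot.move_ptp(x+[.22],rot(.2))
robot.move_linear(x+[.122],.12); robot.gripper_to(0.); st()
robot.move_linear(x+[.178],.10); st()
s=robot.grab_frame("scene")[:,:,::-1]
o=cv2.imread("pics/scene0.png")
f=lambda i:cv2.resize(i[200:260,370:450],(400,300),interpolation=2)
cv2.imwrite("pics/v5.png",np.hstack([f(o),f(s)]))
E
```

```text
t 18.35 tcp [0.6035 0.199  0.122 ] F [ 0.6 -0.4  0.5] op 0.0297 g 30.0
t 19.06 tcp [0.6033 0.1992 0.1778] F [ 0.3 -0.2 -2. ] op 0.0295 g 30.0
```

View pics/v5.png

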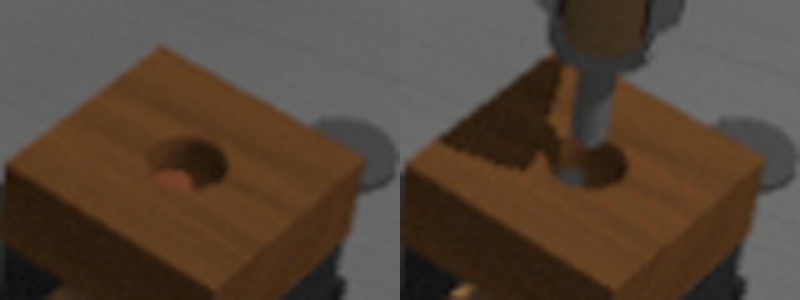

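Before, copper showed in the hole (crop (172,180)); now only grey stand shows at (570,178), so the medal has dropped. I'll reseat the drift and hand in.

```bash
python3 - <<'E'
from h import *
x=[.6035,.199]
print(robot.move_linear(x+[.126],.06,threshold=8)); st()
print(robot.move_linear(x+[.119],.03,threshold=12)); st()
robot.gripper_to(.07)
robot.move_linear(x+[.25],.12)
robot.move_ptp([.45,.45,.28],rot(.6)); st()
s=robot.grab_frame("scene")[:,:,::-1];t=robot.grab_frame("top")[:,:,::-1]
cv2.imwrite("pics/v6.png",np.hstack([cv2.resize(s[120:300,270:450],(400,400),interpolation=2),cv2.resize(t[140:320,160:340],(400,400),interpolation=2)]))
E
```

```text
False
t 20.12 tcp [0.6037 0.199  0.1264] F [-0.4  0.9 -1.4] op 0.0297 g 30.0
True
t 20.38 tcp [0.604  0.1991 0.1212] F [ 1.3 -0.7 -0. ] op 0.0296 g 30.0
t 23.52 tcp [0.4512 0.4485 0.28  ] F [ 1.2 -0.5  0.3] op 0.0702 g 0.0
```

View pics/v6.png

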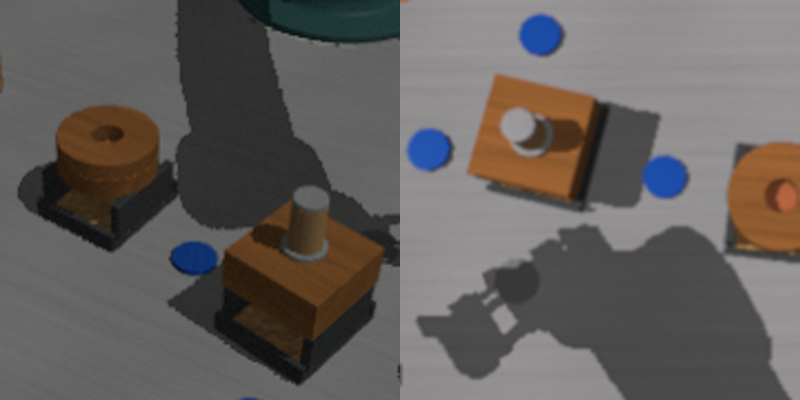

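The drift stands upright with its collar on the square block (crop (308,240)). The round block still shows its copper medal at (785,195).

```bash
python3 -c "
from rig import robot
print(robot.sign_off())"
```

```text
the job is handed in; nothing more can be done
None
```

The job is handed in at about 24 s: the medal is out of the square block (the hole is clear of copper, though both cameras are blocked from seeing it on the base), the drift stands upright in the hole with its collar on the block, and the round block's medal is still in place.

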